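# Hold the parts box latch open with its key

### The job

Draw the key with the rectangular head out of the wooden key block and push it fully home in the lock on top of the steel parts box, working it past the sticky pins. Then turn it a quarter turn clockwise against its spring, so that the latch bolt is drawn back, and finish while still holding the key turned: let go and the latch springs shut. Leave the round-headed key and everything else on the bench where they are.

Things in the scene. Friction and masses are not known exactly. Their poses are not given: they have to be found in the camera images.
- key: The key, upright in an end slot of the block. Black rectangular head 11 (x, grip across this) x 32 (y) mm, 4 to 42 mm above the origin; under it a steel shoulder 8 x 18 x 4, then a blade 4 (x) x 10 (y) reaching 28 mm below the origin, nose rounded 2 mm. Origin: centre of the shoulder's underside, which rests on the block's top or, home, on the lock's face. z up; works either way round. 30 g.
- round_key: The other key, not to be touched: same block, other end slot, round black head of 38 mm diameter and 11 mm thickness, blade 7 mm wide; same origin and axes.
- block: Fixed wooden key block, 46 (x) x 150 (y) x 45 mm high, origin at the centre of its underside. Three upright slots 6 (x) x 12 (y) mm, 37 mm deep, 50 mm apart along y; the middle one is empty. The keys may stand in either end slot.
- box: Fixed grey steel parts box, 170 (x) x 220 (y) mm, lid top 70 mm high, origin under its centre. On the lid a steel latch case 60 x 50 x 28 mm with a round brass cylinder facing up, its axis at x = -18 mm, y = 0 in this frame; in front (-x) a keeper 23 mm high for the bolt; behind, a flat carrying handle 8 mm high. The cylinder's face, 103 mm above the bench, is the highest part.
- keyway (a point): Centre of the keyway's mouth on the plug's face, on the turning axis; z up, turns with the plug. Keyway straight down, 5.6 (x) x 11.6 (y) mm, 32 deep, mouth flared 2.2 mm all round over 3 mm. Sprung pins 9, 15.5 and 22 mm down stand 2.4 mm into it from alternate y ends. Pushed straight, they catch the nose (5 to 25 N); ease off, lean the key 2 mm along y, one way or the other, and push on.
- plug (a joint): Turn of the lock's plug, rad: 0 at rest (keyway along the box's y), growing clockwise seen from above to a stop at 1.52. A spring turns it back (0.03 N m at rest to 0.08 N m fully turned). Play in the keyway: the key turns 0.15 to 0.2 rad further than the plug. Above 1.2 the bolt is clear of the keeper.
- bolt (a joint): Latch bolt, m: 0 shot into the keeper, 0.012 drawn back; geared to the plug, 8 mm per rad.
- cleaning_block: Bystander: black plastic lens cleaning block with a grey pad, 50 x 85 x 36 mm, origin under its centre.
- parts_jar: Bystander: squat amber glass jar with a steel cap, 60 mm wide, 58 mm high, origin under its centre.
- pin_vise: Bystander: chrome pin vise lying on the bench, 106 mm long along x, 11 mm thick.
- screwdriver: Bystander: small screwdriver with a blue handle lying on the bench, 124 mm long along x, 14 mm thick.
- screw_tray: Bystander: fixed flat aluminium tray, 90 (x) x 100 (y) x 12 mm, with screws and hinge parts, origin under its centre.
- clip_stand: Bystander: fixed steel spring clip stand, base 84 mm wide, gripping a tortoiseshell frame 140 mm wide (along y) and 156 mm high overall; origin under its base.

How it is judged:
On the way, in this order (a step that is already met when the one before it is completed fails the run):
1. the rectangular-headed key is drawn clear of the key block (z of key in the frame of block above 0.08 m and contact force between the fingers and key above 1 N), for 0.1 s.
2. the key is fully home in the lock, before it is turned (z of key in the frame of keyway below 0.003 m and horizontal distance between key and keyway below 0.003 m and angle between key's own z axis and vertical below 0.12 rad and value of joint plug below 0.35 rad), for 0.1 s.
3. the key is turned a quarter and the bolt is drawn back (value of joint plug above 1.2 rad and z of key in the frame of keyway below 0.004 m), for 0.3 s.
At the end, for the whole second after the job is handed in: The rectangular-headed key is home (shoulder within 4 mm of the plug's face, 3 mm of its axis, upright within 0.12 rad), the plug stands turned clockwise by over 1.2 rad (stop 1.52) with the bolt drawn back over 9 mm, and the fingers still grip the key (over 1 N) (all of step 3 and value of joint bolt above 0.009 m and horizontal distance between key and keyway below 0.003 m and angle between key's own z axis and vertical below 0.12 rad and contact force between the fingers and key above 1 N); the arm keeps its last pose, push and grip.
It fails at once if the round-headed key is disturbed (distance of round_key from where it was at the start of the episode above 0.01 m).
It fails at once if a bystander is shifted (distance of any of cleaning_block, parts_jar, pin_vise, screwdriver from where it was at the start of the episode above 0.015 m).
It fails at once if the frame in the clip stand is knocked (contact force between anything else and clip_stand above 5 N).
It also fails if it takes over 56 s, if anything falls off the work surface, if the arm or the gripper's body presses on something with over 40 N, if the wrist force passes 120 N, or if a joint passes its speed limit or range.

### The arm

A 7-joint arm with a two-finger parallel gripper is mounted at the origin on the work surface. World frame = base frame: x ahead of the robot, y to its left, z up, the work surface at z = 0. Lengths are in m, angles in rad, forces in N, time in s.
With the tool pointing down it reaches from about 0.4 to 0.85 m from the base axis. Payload 4.5 kg.
Tool frame: the origin (TCP) lies at the very end of the fingers, on their centre line; the grasp point (between the pads) lies 19 mm behind it; z points along the fingers, y is the line along which they close (so a half turn about z gives the same grasp; the last joint's range is limited). The gripper opens to 88 mm and grips with 3 to 60 N. Pads are 18 mm wide; open, the fingers measure 123 mm over their backs; the gripper's body (75 mm by 187 mm) begins 45 mm behind the grasp point.
Start: joints at [-1.074, 0.689, -0.195, 1.565, 0.157, 0.902, -0.215], TCP at [0.279, 0.559, 0.239] pointing down, gripper open.
Joint ranges: [-3.01, 3.01], [-0.46, 2.08], [-1.47, 1.51], [0.13, 2.56], [-1, 4.14], [0.04, 2.09], [-2.66, 2.66]. Speed limits (rad/s): [2.57, 2.57, 3.14, 3.14, 3.14, 3.14, 3.14].

### API

Orientations are given as [roll, pitch, yaw] about the fixed x, y, z axes, in that order (R = Rz(yaw) Ry(pitch) Rx(roll)).
In Python, from station import * gives the robot as it stands. The module is installed in compiled form; this text tells all that it offers.
- The arm moves only by the shell command python3 -m pendant 'ROWS' [FORCE]. ROWS is JSON, a list that holds one entry, the list of rows, each a list of 7 numbers: the shift along the tool's x, y, z in units of 25 mm (1.0 is 25 mm), then the turn, a rotation vector about the tool's x, y, z in degrees, then the opening, from -1 (shut) to 1 (fully open). In form: [[[tx, ty, tz, ax, ay, az, fingers], ...]]. A call has 1 to 5 rows; each row is the pose to reach, as a shift and turn from the pose commanded when the call began, along the tool's axes at that moment; what a row does not reach only later rows make up. A row lasts 1/10 s, in which the tool goes at most 50 mm and 8.59 degrees, less where a joint would pass 70% of its speed; a pose out of reach is approached as far as the arm can. A call with a gripper value outside its range is refused whole. The fingers move at their own pace and stop on an object; FORCE is the grip in N (left out, the last holds). Time passes only in rows, so rows that repeat a pose let the fingers close. It gives the time, the measured TCP pose, the force, the opening and the grip force at its end, in the units of the state.
- get_obs(): the state, without advancing time (a new reading comes with each control period).
- read_camera(name): name is "scene" or "top"; returns (picture, depth): 480x640x3 uint8, blue, green, red; 480x640 float32, m along the optical axis (not along the pixel's ray), 0 where there is no reading.
- calibration(name): a dict with "fx", "fy", "cx", "cy" (pixels), "camera_from_world" (4x4, takes a point from world to camera coordinates). Camera axes: x right, y down, z forward; pixel columns grow to the right and rows downward; lengths in m; the calibration is good to about 2 mm. A picture is of the moment at which its call begins. calibration takes no time and is no camera call.
- hand_in(): hands the job in; it is judged then, once.
The state is a dict: "time_s": time; "joint_positions": joint angles; "joint_vel": joint speeds; "tau": joint torques, N m; "eef_pos": TCP position; "orientation": TCP orientation; "contact_force": force on the tool from outside, world axes, zero at the start; "ft_torque": the same for the moment, N m; "opening": opening from 0.0 (shut) to 1.0 (fully open); "gripper_force": force on a finger pad.
Only numpy, scipy, OpenCV 4.12 (cv2) and the standard library are available. Lean on these libraries where they do the work, as an engineer would, in place of code of your own. Each camera call takes 0.05 s, during which the arm holds its last target. There are 200 camera calls.

## Working session

There is one attempt and no reset: what is moved stays moved. The work goes in short steps, Python scripts to look and compute and a shell command to move; the robot and the scene stay as the last step left them, time stands still between calls to the robot, and variables do not carry over. Pictures are saved under pics/ and viewed, at most 10 in all, crops included, and the job is handed in when it is done.

```bash
mkdir -p pics; cat > h.py <<'E'
from station import *
import numpy as np, cv2
from scipy.spatial.transform import Rotation as R
def pts(name, depth):
    c=calibration(name); v,u=np.mgrid[0:480,0:640]
    p=np.stack([(u-c["cx"])/c["fx"]*depth,(v-c["cy"])/c["fy"]*depth,depth],-1)
    T=np.linalg.inv(c["camera_from_world"]); w=p@T[:3,:3].T+T[:3,3]; w[depth==0]=np.nan
    return w
E
python3 - <<'E'
from h import *
for n in ["top","scene"]:
    p,d=read_camera(n); cv2.imwrite(f"pics/{n}0.png",p); np.save(f"{n}0.npy",d); c=calibration(n)
    print(n,c["fx"],c["cx"],c["cy"],np.round(np.linalg.inv(c["camera_from_world"]),3).tolist())
o=get_obs(); print({k:np.round(v,3).tolist() for k,v in o.items()})
E
```

```text
top 435.80925491712685 319.83338773208806 236.31147714442466 [[-0.001, -0.996, 0.091, 0.493], [-0.999, -0.003, -0.037, -0.109], [0.037, -0.091, -0.995, 0.99], [0.0, 0.0, 0.0, 1.0]]
scene 461.4559360470046 325.23498669565964 240.05436809356397 [[0.424, 0.539, -0.728, 1.186], [0.906, -0.264, 0.331, -0.416], [-0.014, -0.799, -0.601, 0.608], [0.0, 0.0, 0.0, 1.0]]
{'time_s': 0.1, 'joint_positions': [-1.074, 0.69, -0.195, 1.566, 0.157, 0.902, -0.215], 'joint_vel': [-0.001, -0.002, -0.0, 0.0, -0.0, 0.002, 0.0], 'tau': [-0.003, -52.85, -1.271, -15.384, -0.053, 0.002, 0.0], 'eef_pos': [0.279, 0.559, 0.238], 'orientation': [-3.14, 0.0, 2.679], 'contact_force': [-0.987, -1.111, -0.19], 'ft_torque': [-0.022, -0.009, 0.012], 'gripper_force': 0.0, 'opening': 0.997}
```

View pics/top0.png

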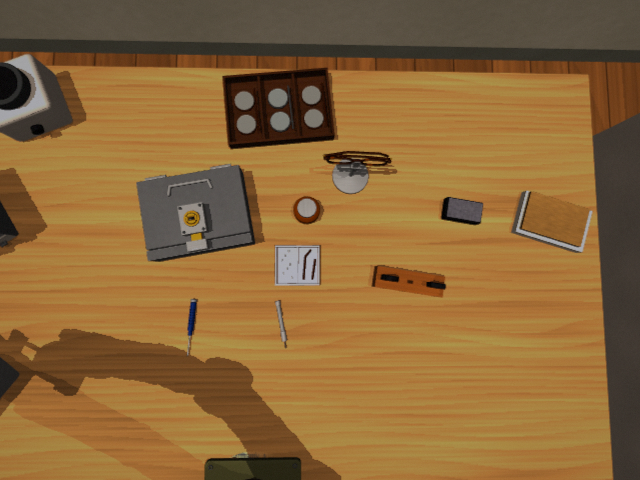

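View pics/scene0.png

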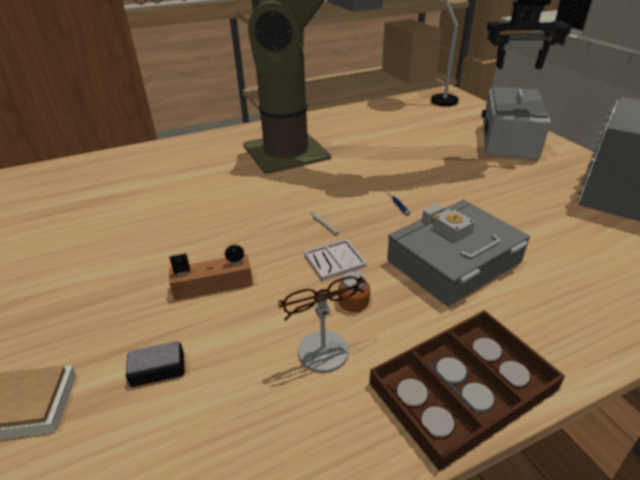

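The top view shows the block at (410,281), with keys at (390,278) and (434,285), and the lock cylinder at (193,218). In the scene view the rectangular head is the left one (180,264) and the round head is at (234,254). The rectangular key is therefore the -y one, at top (434,285).

```bash
cat > m.py <<'E'
from h import *
def plane(name,u,v,z):
    c=calibration(name);T=np.linalg.inv(c["camera_from_world"])
    r=T[:3,:3]@np.array([(u-c["cx"])/c["fx"],(v-c["cy"])/c["fy"],1]);return T[:3,3]+r*(z-T[2,3])/r[2]
if __name__=="__main__":
    p=cv2.imread("pics/top0.png");d=np.load("top0.npy");w=pts("top",d)
    hsv=cv2.cvtColor(p,cv2.COLOR_BGR2HSV)
    def rep(m,z,lbl):
        vs,us=np.nonzero(m); P=np.array([plane("top",u,v,z) for u,v in zip(us,vs)])[:,:2].astype(np.float32)
        r=cv2.minAreaRect(P); print(lbl,len(us),"mean",P.mean(0).round(4),"rect",np.round(r[0],4),np.round(r[1],4),round(r[2],1))
    sub=np.zeros((480,640),bool); sub[255:305,365:455]=1
    z=w[...,2]; print("zmax",np.nanmax(z[sub]))
    blk=sub&(z>0.035)&(z<0.055)&(hsv[...,1]>80); rep(blk,.045,"block")
    hi=sub&(z>0.075)
    n,l,s,c=cv2.connectedComponentsWithStats(hi.astype(np.uint8))
    for i in range(1,n):
        if s[i,4]>5: rep(l==i,.087,f"key{i} {c[i]} z {np.median(z[l==i]):.4f}")
    sub[:]=0; sub[160:265,130:260]=1
    rep(sub&(z>.062)&(z<.078),.07,"lid z%.4f"%np.median(z[sub&(z>.062)&(z<.078)]))
    br=sub&(hsv[...,1]>130)&(hsv[...,0]>15)&(hsv[...,0]<35)&(z>.09)
    rep(br&(z>.1),.103,"brass z%.4f"%np.median(z[br]))
    a=cv2.resize(p[190:260,160:230],None,fx=8,fy=8,interpolation=cv2.INTER_CUBIC)[:, :400]
    b=cv2.resize(p[255:305,365:455],None,fx=4.4,fy=4.4,interpolation=cv2.INTER_CUBIC)
    im=np.zeros((560,800,3),np.uint8); im[:560,:400]=a; im[:b.shape[0],400:400+b.shape[1]]=b[:, :400]
    cv2.imwrite("pics/crop0.png",im)
E
python3 m.py
```

```text
zmax 0.08941268790647361
block 1253 mean [ 0.4814 -0.3374] rect [ 0.4815 -0.3383] [0.1513 0.0459] 81.1
key1 [389.49411765 277.91764706] z 0.0830 85 mean [ 0.4893 -0.2873] rect [ 0.4895 -0.2867] [0.0339 0.0108] 81.9
key2 [436.76744186 285.24418605] z 0.0852 86 mean [ 0.474  -0.3861] rect [ 0.4738 -0.3865] [0.0338 0.0109] 80.6Traceback (most recent call last):
  File "m.py", line 19, in <module>
    rep(sub&(z>.062)&(z<.078),.07,"lid z%.4f"%np.median(z[sub&(z>.062)&(z<.078)]))
    ~~~^^^^^^^^^^^^^^^^^^^^^^^^^^^^^^^^^^^^^^^^^^^^^^^^^^^^^^^^^^^^^^^^^^^^^^^^^^^
  File "m.py", line 9, in rep
    vs,us=np.nonzero(m); P=np.array([plane("top",u,v,z) for u,v in zip(us,vs)])[:,:2].astype(np.float32)
                                     ~~~~~^^^^^^^^^^^^^
  File "m.py", line 3, in plane
    c=calibration(name);T=np.linalg.inv(c["camera_from_world"])
ValueError: time passes only in moves, steps and waits
```

```bash
sed -i 's/^from h import \*/from h import *\nimport functools\ncalibration=functools.lru_cache(None)(calibration)/' m.py; python3 m.py
```

```text
zmax 0.08941268790647361
block 1253 mean [ 0.4814 -0.3374] rect [ 0.4815 -0.3383] [0.1513 0.0459] 81.1
key1 [389.49411765 277.91764706] z 0.0830 85 mean [ 0.4893 -0.2873] rect [ 0.4895 -0.2867] [0.0339 0.0108] 81.9
key2 [436.76744186 285.24418605] z 0.0852 86 mean [ 0.474  -0.3861] rect [ 0.4738 -0.3865] [0.0338 0.0109] 80.6
lid z0.0688 7284 mean [0.6328 0.1245] rect [0.6304 0.1243] [0.1751 0.2202] 10.5
brass z0.1008 123 mean [0.6106 0.1196] rect [0.6108 0.1199] [0.0287 0.0284] 0.3
```

View pics/crop0.png

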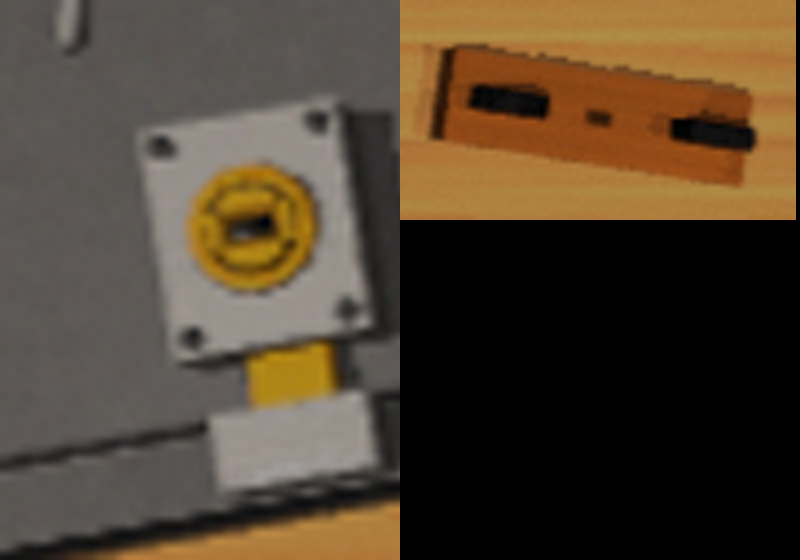

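The crop shows the plug centre at crop (253,228), which is image pixel about (191.2,218.1). The keyway runs along the box's y, the bolt and keeper are at -x, and the rectangular head lies parallel to the block.

Estimates:
- **Key:** (0.4738, -0.3868), yaw -8.9°.
- **Lock:** (0.6108, 0.1198), yaw about 10.5°.

```bash
cat > go.py <<'E'
from h import *
import sys
o=get_obs(); x,y,z,yaw=map(float,sys.argv[1:5])
Rc=R.from_euler("xyz",o["orientation"]); Rt=R.from_euler("xyz",[np.pi,0,np.radians(yaw)])
print("t",(Rc.inv().apply(np.array([x,y,z])-o["eef_pos"])/.025).round(3),"a",np.degrees((Rc.inv()*Rt).as_rotvec()).round(2))
print("pos",np.round(o["eef_pos"],4),"rpy",np.degrees(o["orientation"]).round(2),"t",o["time_s"],"F",np.round(o["contact_force"],2),"M",np.round(o["ft_torque"],3),"q7",round(o["joint_positions"][6],2),"op",o["opening"])
E
python3 go.py 0.5 0.0 0.25 100; python3 go.py 0.474 -0.387 0.13 81.1
```

```text
t [-17.893 -16.052  -0.451] a [-8.000e-02  5.000e-02  5.349e+01]
pos [0.2788 0.5587 0.238 ] rpy [-1.7991e+02  1.0000e-02  1.5349e+02] t 0.1 F [-0.99 -1.11 -0.19] M [-0.022 -0.009  0.012] q7 -0.22 op 0.997045288424955
t [-23.871 -30.361   4.372] a [-7.000e-02  6.000e-02  7.239e+01]
pos [0.2788 0.5587 0.238 ] rpy [-1.7991e+02  1.0000e-02  1.5349e+02] t 0.1 F [-0.99 -1.11 -0.19] M [-0.022 -0.009  0.012] q7 -0.22 op 0.997045288424955
```

```bash
python3 -m pendant '[[[-17.9,-16,-0.45,0,0,53.5,1],[-17.9,-16,-0.45,0,0,53.5,1],[-17.9,-16,-0.45,0,0,53.5,1],[-17.9,-16,-0.45,0,0,53.5,1],[-17.9,-16,-0.45,0,0,53.5,1]]]' 15
python3 go.py 0.5 0.0 0.25 100
```

```text
time_s: 0.6
eef_pos: [0.3717, 0.325, 0.2434]
orientation: [-3.141, 0.0, 1.923]
contact_force: [1.2, 1.0, 0.0]
opening: 1.003
gripper_force: 0.0
t [-13.972   0.334  -0.264] a [-1.000e-02  1.000e-02  1.017e+01]
pos [0.3717 0.325  0.2434] rpy [-1.7999e+02  1.0000e-02  1.1017e+02] t 0.6 F [1.25 1.03 0.02] M [-0.041 -0.029  0.033] q7 -0.47 op 1.0025576181539393
```

```bash
python3 -m pendant '[[[-13.9,0.3,-0.2,0,0,10,1],[-13.9,0.3,-0.2,0,0,10,1],[-13.9,0.3,-0.2,0,0,10,1],[-13.9,0.3,-0.2,0,0,10,1],[-13.9,0.3,-0.2,0,0,10,1]]]'
python3 go.py 0.474 -0.387 0.18 81.1
```

```text
time_s: 1.1
eef_pos: [0.4643, 0.093, 0.2469]
orientation: [-3.141, -0.0, 1.755]
contact_force: [1.1, 0.8, -0.2]
opening: 1.001
gripper_force: 0.0
t [-18.947  -3.128   2.675] a [-0.02 -0.   19.44]
pos [0.4643 0.093  0.2469] rpy [-1.7998e+02 -1.0000e-02  1.0054e+02] t 1.1 F [ 1.08  0.77 -0.17] M [-0.038  0.031  0.019] q7 -0.1 op 1.000722540308476
```

```bash
python3 -m pendant '[[[-18.9,-3.1,2.6,0,0,19.4,1],[-18.9,-3.1,2.6,0,0,19.4,1],[-18.9,-3.1,2.6,0,0,19.4,1],[-18.9,-3.1,2.6,0,0,19.4,1],[-18.9,-3.1,2.6,0,0,19.4,1]]]'
python3 go.py 0.474 -0.387 0.18 81.1
```

```text
time_s: 1.6
eef_pos: [0.4689, -0.1546, 0.2129]
orientation: [-3.141, -0.0, 1.416]
contact_force: [-0.6, 0.4, 0.5]
opening: 0.996
gripper_force: 0.0
t [-9.153  1.637  1.314] a [-0.02 -0.01  0.03]
pos [ 0.4689 -0.1546  0.2129] rpy [-1.7998e+02 -1.0000e-02  8.1130e+01] t 1.6 F [-0.64  0.38  0.54] M [-0.085  0.015 -0.003] q7 0.13 op 0.9964272231327055
```

```bash
python3 -m pendant '[[[-9.15,1.64,1.3,0,0,0,0.2],[-9.15,1.64,1.3,0,0,0,0.2],[-9.15,1.64,1.3,0,0,0,0.2],[-9.15,1.64,1.3,0,0,0,0.2],[-9.15,1.64,1.3,0,0,0,0.2]]]'
python3 go.py 0.474 -0.387 0.11 81.1; python3 - <<'E'
from h import *
p,d=read_camera("scene"); q,_=read_camera("top")
a=cv2.resize(p[180:320,110:310],None,fx=4,fy=4); cv2.imwrite("pics/near1.png",a)
E
```

```text
time_s: 2.1
eef_pos: [0.4729, -0.3892, 0.18]
orientation: [-3.141, 0.001, 1.412]
contact_force: [0.1, 0.0, 0.7]
opening: 0.602
gripper_force: 0.0
t [0.098 0.031 2.8  ] a [-0.05  0.08 -0.18]
pos [ 0.4729 -0.3892  0.18  ] rpy [-1.7995e+02  8.0000e-02  8.0920e+01] t 2.1 F [0.06 0.04 0.73] M [-0.048  0.017 -0.003] q7 0.47 op 0.6022341961524151
```

View pics/near1.png

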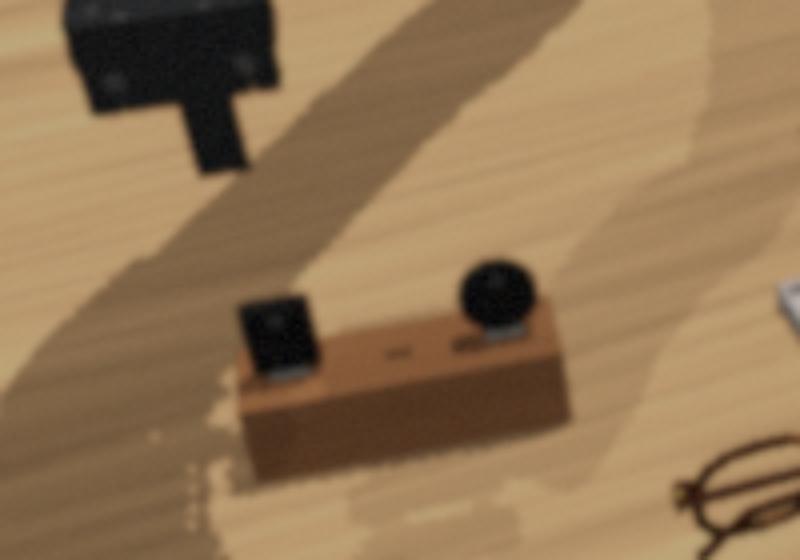

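The crop shows the fingers above the rectangular key (crop 280,335), with the round key clear to the right. I'll descend now.

```bash
python3 -m pendant '[[[0.1,0.03,2.0,0,0,-0.18,0.0],[0.1,0.03,4.0,0,0,-0.18,0],[0.1,0.03,5,0,0,-0.18,0],[0.1,0.03,5.15,0,0,-0.18,0],[0.1,0.03,5.15,0,0,-0.18,0]]]'
python3 go.py 0.474 -0.387 0.051 81.1
```

```text
time_s: 2.7
eef_pos: [0.4756, -0.382, 0.0519]
orientation: [-3.141, -0.001, 1.42]
contact_force: [0.3, -0.7, -0.2]
opening: 0.499
gripper_force: 0.0
t [-0.208 -0.033  0.037] a [-0.05 -0.05  0.23]
pos [ 0.4756 -0.382   0.0519] rpy [-1.7995e+02 -5.0000e-02  8.1330e+01] t 2.7 F [ 0.29 -0.73 -0.24] M [-0.094  0.038 -0.042] q7 0.47 op 0.4993877852871445
```

```bash
python3 -m pendant '[[[-0.2,-0.03,0.04,0,0,0.2,0.0],[-0.2,-0.03,0.04,0,0,0.2,0],[-0.2,-0.03,0.04,0,0,0.2,-0.4],[-0.2,-0.03,0.04,0,0,0.2,-0.5],[-0.2,-0.03,0.04,0,0,0.2,-0.6]]]' 10
python3 go.py 0.474 -0.387 0.051 81.1
```

```text
time_s: 3.2
eef_pos: [0.4743, -0.3877, 0.0516]
orientation: [3.141, 0.0, 1.415]
contact_force: [-0.4, 0.4, -0.1]
opening: 0.252
gripper_force: 0.0
t [ 0.025 -0.015  0.023] a [ 0.04  0.01 -0.  ]
pos [ 0.4743 -0.3877  0.0516] rpy [1.7996e+02 1.0000e-02 8.1100e+01] t 3.2 F [-0.36  0.43 -0.11] M [-0.061  0.071 -0.048] q7 0.47 op 0.2515451244609858
```

```bash
python3 -m pendant '[[[0,0,0,0,0,0,-1],[0,0,0,0,0,0,-1],[0,0,0,0,0,0,-1],[0,0,0,0,0,0,-1],[0,0,0,0,0,0,-1]]]' 10
python3 go.py 0.474 -0.387 0.051 81.1
```

```text
time_s: 3.7
eef_pos: [0.4746, -0.3877, 0.0512]
orientation: [3.14, 0.0, 1.416]
contact_force: [2.0, 0.4, 0.6]
opening: 0.124
gripper_force: 10.0
t [ 0.023 -0.03   0.009] a [0.06 0.01 0.01]
pos [ 0.4746 -0.3877  0.0512] rpy [1.7994e+02 1.0000e-02 8.1110e+01] t 3.7 F [2.04 0.36 0.58] M [-0.038 -0.374 -0.002] q7 0.47 op 0.12429291755083902
```

```bash
python3 -m pendant '[[[0,0,0,0,0,0,-1],[0,0,-0.3,0,0,0,-1],[0,0,-0.8,0,0,0,-1],[0,0,-1.5,0,0,0,-1],[0,0,-2.2,0,0,0,-1]]]' 50
python3 go.py 0.474 -0.387 0.18 81.1
```

```text
time_s: 4.2
eef_pos: [0.4723, -0.3874, 0.1072]
orientation: [-3.139, -0.001, 1.415]
contact_force: [0.1, 0.4, -0.7]
opening: 0.122
gripper_force: 50.0
t [ 0.029  0.054 -2.911] a [-0.18 -0.03 -0.04]
pos [ 0.4723 -0.3874  0.1072] rpy [-1.7982e+02 -3.0000e-02  8.1060e+01] t 4.2 F [ 0.14  0.4  -0.7 ] M [-0.08   0.043 -0.027] q7 0.47 op 0.12197107518646294
```

```bash
python3 -m pendant '[[[0,0,-1,0,0,0,-1],[0,0,-2,0,0,0,-1],[0,0,-3,0,0,0,-1],[0,0,-3,0,0,0,-1],[0,0,-3,0,0,0,-1]]]' 50
python3 go.py 0.50 -0.05 0.2 100.5; python3 - <<'E'
from h import *
p,d=read_camera("scene"); 
a=cv2.resize(p[130:330,100:360],None,fx=3,fy=3); cv2.imwrite("pics/lift.png",a)
E
```

```text
time_s: 4.7
eef_pos: [0.4729, -0.3876, 0.1818]
orientation: [-3.141, 0.0, 1.415]
contact_force: [-0.3, -0.2, -0.9]
opening: 0.121
gripper_force: 50.0
t [13.51  -1.031 -0.728] a [ -0.05   0.   -19.45]
pos [ 0.4729 -0.3876  0.1818] rpy [-1.7995e+02  1.0000e-02  8.1050e+01] t 4.7 F [-0.3  -0.2  -0.93] M [-0.062  0.041 -0.017] q7 0.47 op 0.1214317688759169
```

View pics/lift.png

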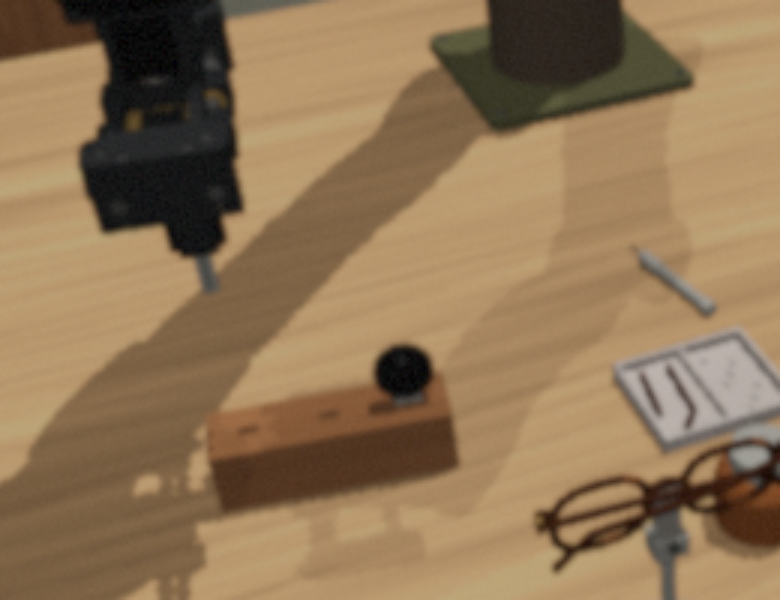

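The picture shows the key drawn out, with the blade hanging straight at crop (205,275), and the round key undisturbed. Next I'll go over to the lock.

```bash
python3 -m pendant '[[[13.5,-1.0,-0.7,0,0,-19.4,-1],[13.5,-1.0,-0.7,0,0,-19.4,-1],[13.5,-1.0,-0.7,0,0,-19.4,-1],[13.5,-1.0,-0.7,0,0,-19.4,-1],[13.5,-1.0,-0.7,0,0,-19.4,-1]]]'
python3 go.py 0.6108 0.1198 0.18 100.5
```

```text
time_s: 5.25
eef_pos: [0.4928, -0.1369, 0.193]
orientation: [-3.138, -0.001, 1.753]
contact_force: [1.1, -0.6, 0.1]
opening: 0.12
gripper_force: 50.0
t [9.24  6.506 0.513] a [-0.18 -0.08 -0.04]
pos [ 0.4928 -0.1369  0.193 ] rpy [-1.7982e+02 -8.0000e-02  1.0046e+02] t 5.25 F [ 1.13 -0.64  0.13] M [-0.01  -0.036 -0.06 ] q7 0.33 op 0.1204278047180234
```

```bash
python3 -m pendant '[[[9.2,6.5,0.3,0,0,0,-1],[9.2,6.5,0.3,0,0,0,-1],[9.2,6.5,0.3,0,0,0,-1],[9.2,6.5,0.3,0,0,0,-1],[9.2,6.5,0.3,0,0,0,-1]]]'
python3 go.py 0.6108 0.1198 0.16 100.5
```

```text
time_s: 5.75
eef_pos: [0.5982, 0.0897, 0.186]
orientation: [-3.138, 0.001, 1.754]
contact_force: [-0.2, -0.5, -0.8]
opening: 0.12
gripper_force: 50.0
t [1.093 0.72  1.037] a [-0.21  0.03 -0.  ]
pos [0.5982 0.0897 0.186 ] rpy [-1.7979e+02  3.0000e-02  1.0050e+02] t 5.75 F [-0.2  -0.5  -0.76] M [-0.105 -0.006 -0.013] q7 -0.02 op 0.120440481960977
```

```bash
python3 -m pendant '[[[1.09,0.72,1.3,0,0,0,-1],[1.09,0.72,1.3,0,0,0,-1],[1.09,0.72,1.3,0,0,0,-1],[1.09,0.72,1.3,0,0,0,-1]]]'
python3 - <<'E'
from h import *
p,d=read_camera("scene"); cv2.imwrite("pics/s2full.png",p); np.save("s2.npy",d)
a=cv2.resize(p[170:290,380:540],None,fx=5,fy=5,interpolation=cv2.INTER_CUBIC); cv2.imwrite("pics/over.png",a)
E
python3 go.py 0.6108 0.1198 0.15 100.5
```

```text
time_s: 6.15
eef_pos: [0.6111, 0.1158, 0.1546]
orientation: [-3.14, 0.002, 1.752]
contact_force: [0.1, -0.8, 0.4]
opening: 0.122
gripper_force: 50.0
t [0.166 0.002 0.207] a [-0.03  0.09 -0.17]
pos [0.6115 0.1157 0.1552] rpy [-1.7997e+02  9.0000e-02  1.0033e+02] t 6.2 F [-0.19 -0.06 -0.24] M [-0.074  0.035 -0.009] q7 -0.06 op 0.12248819287859132
```

View pics/over.png

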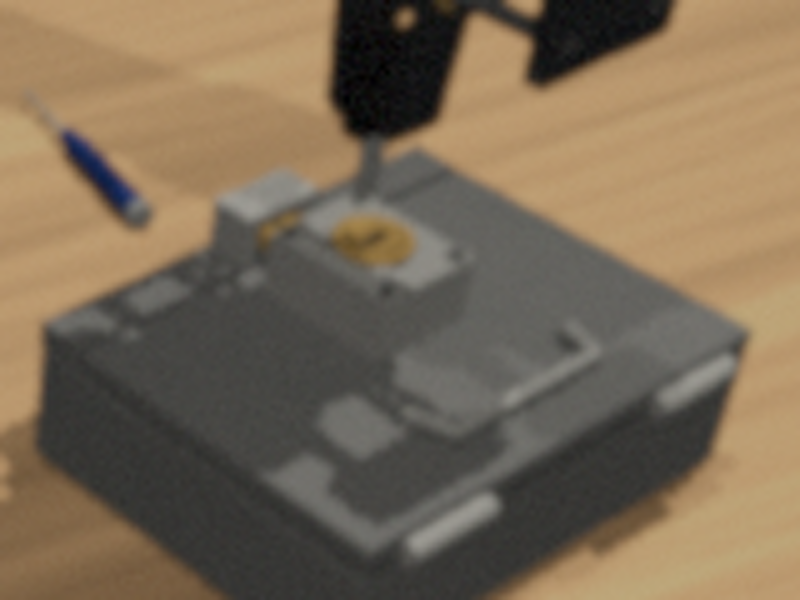

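The crop shows the blade tip at crop (367,195), just above the brass cylinder at crop (374,240), with the keyway visible. I'll compare the two in the same camera.

```bash
cat > rel.py <<'E'
from m import *
p=cv2.imread("pics/s2full.png"); hsv=cv2.cvtColor(p,cv2.COLOR_BGR2HSV); o=get_obs()
m=np.zeros((480,640),np.uint8); m[208:228,443:466]=1
m&=((hsv[...,1]>90)&(hsv[...,0]>10)&(hsv[...,0]<35)).astype(np.uint8)
m=cv2.morphologyEx(m,cv2.MORPH_CLOSE,np.ones((5,5)))
cs,_=cv2.findContours(m,cv2.RETR_EXTERNAL,cv2.CHAIN_APPROX_NONE); c=max(cs,key=cv2.contourArea)
P=np.array([plane("scene",*q[0],.103)[:2] for q in c],np.float32); print("brass scene",np.round(cv2.minEnclosingCircle(P),4) if 0 else cv2.minEnclosingCircle(P),cv2.minAreaRect(P))
# blade rows: grey pixels
C=calibration("scene")
def proj(X):
    q=C["camera_from_world"]@np.append(X,1); return q[0]/q[2]*C["fx"]+C["cx"],q[1]/q[2]*C["fy"]+C["cy"]
x,y,z=o["eef_pos"]
for dz in (0,-.006,-.02,-.034): print("proj tcp%+.3f"%dz,np.round(proj([x,y,z+dz]),2))
for r in range(194,214): print(r,hsv[r,445:466,2].tolist(),hsv[r,450:458,1].tolist())
d=np.load("s2.npy"); w=pts("scene",d)
print(np.round(w[200:209,453],4).tolist())
E
python3 rel.py
```

```text
brass scene ((0.6176438331604004, 0.11759183555841446), 0.01653260551393032) ((0.6174348592758179, 0.11837155371904373), (0.029478054493665695, 0.03105173259973526), 63.79956817626953)
proj tcp+0.000 [455.28 193.15]
proj tcp-0.006 [454.79 195.89]
proj tcp-0.020 [453.65 202.2 ]
proj tcp-0.034 [452.53 208.38]
194 [164, 158, 140, 98, 47, 17, 6, 9, 6, 15, 14, 21, 17, 16, 17, 22, 20, 28, 33, 47, 72] [105, 170, 113, 128, 68, 36, 12, 90]
195 [164, 163, 146, 108, 61, 23, 16, 16, 9, 8, 18, 18, 22, 19, 20, 26, 40, 53, 74, 104, 128] [111, 48, 32, 85, 128, 85, 57, 35]
196 [163, 162, 153, 127, 88, 57, 37, 24, 28, 35, 34, 28, 31, 29, 43, 60, 85, 107, 128, 149, 166] [121, 103, 64, 27, 15, 15, 18, 41]
197 [163, 163, 159, 148, 127, 102, 78, 57, 47, 56, 57, 55, 58, 72, 94, 113, 134, 150, 163, 176, 184] [120, 114, 58, 27, 14, 22, 42, 79]
198 [162, 162, 161, 157, 149, 137, 117, 88, 74, 71, 73, 87, 104, 122, 143, 152, 160, 165, 167, 177, 185] [114, 105, 81, 31, 11, 24, 59, 91]
199 [163, 162, 164, 163, 161, 158, 139, 107, 83, 76, 83, 108, 132, 151, 163, 165, 162, 153, 147, 156, 172] [108, 105, 76, 31, 13,
[... 1433 characters left out ...]
, 100, 100] [17, 14, 16, 19, 14, 16, 16, 10]
211 [131, 138, 140, 140, 140, 134, 130, 131, 137, 140, 137, 128, 121, 115, 109, 105, 102, 99, 101, 99, 100] [21, 27, 25, 24, 24, 22, 20, 17]
212 [140, 139, 142, 143, 146, 146, 143, 147, 146, 147, 147, 140, 141, 133, 124, 113, 106, 103, 102, 101, 102] [44, 50, 52, 49, 50, 47, 38, 33]
213 [140, 142, 144, 147, 151, 153, 156, 155, 155, 153, 150, 150, 149, 145, 139, 129, 121, 113, 105, 101, 102] [85, 88, 95, 94, 92, 87, 76, 65]
[[0.615, 0.11, 0.1436], [0.6159, 0.1095, 0.1421], [0.6166, 0.1094, 0.1403], [0.6153, 0.111, 0.1368], [0.6148, 0.1119, 0.1341], [0.6153, 0.1118, 0.1322], [0.6145, 0.1131, 0.1291], [0.615, 0.1131, 0.1271], [0.6153, 0.1132, 0.125]]
```

```bash
python3 - <<'E'
from m import *
for n,f,(r0,r1,c0,c1) in (("scene","s2full",(212,224,446,463)),("top","top0",(210,227,184,200))):
    p=cv2.imread(f"pics/{f}.png"); g=p.max(2).astype(float)[r0:r1,c0:c1]
    print(n); print(g.astype(int))
    w=np.clip(np.median(g)-35-g,0,None); w[(w<0)]=0
    if n=="scene": w[:3]=0; w[-3:]=0; w[:,:3]=0; w[:,-4:]=0
    else: w[:5]=0; w[-5:]=0; w[:,:4]=0; w[:,-4:]=0
    v,u=np.mgrid[r0:r1,c0:c1]; u0=(w*u).sum()/w.sum(); v0=(w*v).sum()/w.sum(); print(u0,v0,plane(n,u0,v0,.103))
print("visual top",plane("top",191.2,218.1,.103),"scene",plane("scene",454.4,217.6,.103))
print("key heads scene0:", plane("scene",0,0,.1)[:0])
E
```

```text
scene
[[139 142 143 146 146 143 147 146 147 147 140 141 133 124 113 106 103]
 [142 144 147 151 153 156 155 155 153 150 150 149 145 139 129 121 113]
 [144 147 151 155 159 162 160 157 153 150 150 153 151 148 141 137 125]
 [142 146 149 149 156 158 156 151 144 138 137 142 149 150 148 149 140]
 [132 141 138 133 140 147 145 137 125 114 118 133 144 146 147 152 149]
 [116 125 121 112 119 128 126 116 102  98 112 131 145 147 144 149 150]
 [ 97 105 109 106 103 110 110 104 104 117 130 140 145 142 141 146 150]
 [ 90 101 107 106 105 107 110 119 126 134 141 142 139 138 140 145 145]
 [ 97  99 106 109 112 114 121 132 138 142 143 140 139 140 141 143 140]
 [ 98 101 101 104 108 112 124 134 143 144 145 142 138 135 135 133 135]
 [100 101 101 100 103 108 113 123 131 139 139 137 130 123 122 131 136]
 [ 95 100 100 103  99 102 102 111 120 132 133 133 126 125 129 135 140]]
454.9 217.0 [0.61687514 0.12065569 0.103     ]
top
[[151 151 150 150 150 155 157 157 141 132 140 147 149 151 150 152]
 [150 150 151 158 156 168 169 170 170 173 152 131 136 139 147 150]
 [150 151 160 166 168 156 139 150 153 157 166 162 125  9
[... 430 characters left out ...]
  80  78  89  70  65  77 100 146 141 161 161 114]
 [172 155 159 140 112 107 124 136 148 151 159 105  72 150 153 129]
 [168 162 130 131 155 172 175 174 176 169 162 103 126 162 119 132]
 [151 166 147  92 136 160 164 165 163 141  89 108 157 153 103 131]
 [135 156 171 153 109 105 114 114 103  95 113 160 156 108 116 146]
 [152 144 157 165 169 152 143 136 155 169 164 154 110 135 154 152]
 [149 154 138 129 150 163 164 165 162 146 128  97 136 152 153 154]
 [153 152 152 155 138 115 120 130 101 105 143 154 154 154 154 153]]
191.15634344297308 217.90602306706535 [0.61096763 0.11960201 0.103     ]
visual top [0.61057087 0.11950392 0.103     ] scene [0.61812288 0.11849942 0.103     ]
key heads scene0: []
```

Both views agree in y, at about 0.1195 to 0.1205. In x the top view gives 0.611 and the scene view about 0.614 once the blade tip offset is taken out. I'll aim at x = 0.6125, lower to just above the face and look.

```bash
python3 go.py 0.6125 0.1197 0.141 100.5; python3 -m pendant '[[[0.15,0.05,0.55,0,0,-0.1,-1],[0.15,0.05,0.55,0,0,-0.1,-1],[0.15,0.05,0.55,0,0,-0.1,-1]]]'
python3 - <<'E'
from h import *
p,d=read_camera("scene"); cv2.imwrite("pics/s3full.png",p)
a=cv2.resize(p[185:235,425:485],None,fx=12,fy=12,interpolation=cv2.INTER_CUBIC); 
cv2.imwrite("pics/near3.png",a)
E
python3 go.py 0.6125 0.1197 0.141 100.5
```

```text
t [0.15  0.068 0.567] a [-0.03  0.09 -0.17]
pos [0.6115 0.1157 0.1552] rpy [-1.7997e+02  9.0000e-02  1.0033e+02] t 6.2 F [-0.19 -0.06 -0.24] M [-0.074  0.035 -0.009] q7 -0.06 op 0.12248819287859132
time_s: 6.5
eef_pos: [0.6118, 0.1218, 0.1408]
orientation: [-3.141, -0.0, 1.755]
contact_force: [-0.1, 0.1, 0.0]
opening: 0.117
gripper_force: 50.0
t [-0.087 -0.001  0.002] a [-0.02 -0.    0.07]
pos [0.6121 0.1219 0.1411] rpy [-179.98   -0.    100.57] t 6.55 F [ 0.03  0.91 -0.1 ] M [-0.048  0.061 -0.005] q7 -0.06 op 0.1190349597562608
```

View pics/near3.png

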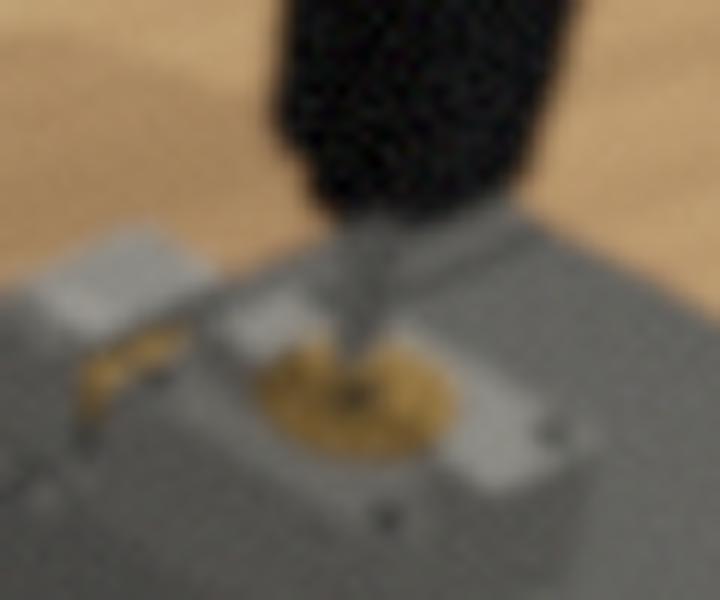

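The crop shows the blade tip at crop (357,365). Projected onto the face it lands at about (354,384), while the slit centre is at about (360,391), so the key is roughly 2 mm short in +x. I'll aim at (0.6135, 0.1215) and feel for the mouth.

```bash
python3 go.py 0.6135 0.1215 0.141 100.5; python3 -m pendant '[[[-0.02,0.06,0.02,0,0,0,-1],[-0.02,0.06,0.1,0,0,0,-1],[-0.02,0.06,0.17,0,0,0,-1],[-0.02,0.06,0.24,0,0,0,-1],[-0.02,0.06,0.24,0,0,0,-1]]]'
python3 go.py 0.6135 0.1215 0.135 100.5
```

```text
t [-0.024  0.052  0.002] a [-0.02 -0.    0.07]
pos [0.6121 0.1219 0.1411] rpy [-179.98   -0.    100.57] t 6.55 F [ 0.03  0.91 -0.1 ] M [-0.048  0.061 -0.005] q7 -0.06 op 0.1190349597562608
time_s: 7.05
eef_pos: [0.6136, 0.1219, 0.1348]
orientation: [-3.141, -0.0, 1.756]
contact_force: [0.2, -0.7, -1.1]
opening: 0.117
gripper_force: 50.0
t [-0.016 -0.006 -0.008] a [-0.03 -0.    0.1 ]
pos [0.6136 0.1219 0.1348] rpy [-179.97   -0.    100.6 ] t 7.05 F [ 0.23 -0.7  -1.15] M [-0.019  0.055 -0.035] q7 -0.06 op 0.11672392587217166
```

```bash
python3 -m pendant '[[[0,0,0.05,0,0,0,-1],[0,0,0.1,0,0,0,-1],[0,0,0.15,0,0,0,-1],[0,0,0.15,0,0,0,-1]]]'
python3 go.py 0.6135 0.1215 0.131 100.5
```

```text
time_s: 7.45
eef_pos: [0.6137, 0.1219, 0.1312]
orientation: [-3.141, -0.0, 1.756]
contact_force: [-0.3, -0.3, 0.1]
opening: 0.125
gripper_force: 50.0
t [-0.016 -0.01   0.006] a [-0.02 -0.    0.09]
pos [0.6137 0.1219 0.1312] rpy [-179.98   -0.    100.59] t 7.45 F [-0.28 -0.27  0.15] M [-0.064  0.067  0.02 ] q7 -0.06 op 0.12451754012934702
```

```bash
python3 -m pendant '[[[0,0,0.08,0,0,0,-1],[0,0,0.16,0,0,0,-1],[0,0,0.24,0,0,0,-1],[0,0,0.24,0,0,0,-1]]]'
python3 go.py 0.6135 0.1215 0.125 100.5
```

```text
time_s: 7.85
eef_pos: [0.6139, 0.1217, 0.1252]
orientation: [3.141, 0.0, 1.756]
contact_force: [1.0, -0.5, -0.2]
opening: 0.124
gripper_force: 50.0
t [-0.007 -0.017  0.006] a [0.01 0.01 0.09]
pos [0.6139 0.1217 0.1252] rpy [1.7999e+02 1.0000e-02 1.0059e+02] t 7.85 F [ 0.99 -0.51 -0.2 ] M [-0.238  0.019 -0.025] q7 -0.06 op 0.12374552341092081
```

```bash
python3 -m pendant '[[[0,0,0.08,0,0,0,-1],[0,0,0.16,0,0,0,-1],[0,0,0.24,0,0,0,-1],[0,0,0.24,0,0,0,-1]]]'
python3 go.py 0.6135 0.1215 0.119 100.5
```

```text
time_s: 8.25
eef_pos: [0.6141, 0.1218, 0.121]
orientation: [3.141, 0.0, 1.755]
contact_force: [-3.5, -0.6, 13.3]
opening: 0.122
gripper_force: 50.0
t [-0.008 -0.026  0.079] a [0.05 0.   0.08]
pos [0.6141 0.1218 0.121 ] rpy [179.95   0.   100.58] t 8.25 F [-3.48 -0.65 13.27] M [-0.423  0.852 -0.032] q7 -0.06 op 0.12205738814250798
```

Pin 2 caught the key at about 16 mm depth with 13 N. I'll ease off, lean along key y and push.

```bash
python3 -m pendant '[[[0,-0.03,-0.12,0,0,0,-1],[0.08,-0.03,-0.12,0,0,0,-1],[0.08,-0.03,-0.02,0,0,0,-1],[0.08,-0.03,0.06,0,0,0,-1],[0.08,-0.03,0.1,0,0,0,-1]]]'
python3 go.py 0.6135 0.1215 0.117 100.5
```

```text
time_s: 8.75
eef_pos: [0.6133, 0.1234, 0.1169]
orientation: [3.141, 0.001, 1.755]
contact_force: [1.1, -2.5, 1.7]
opening: 0.114
gripper_force: 50.0
t [-0.075 -0.005 -0.006] a [0.06 0.03 0.07]
pos [0.6133 0.1234 0.1169] rpy [1.7994e+02 3.0000e-02 1.0057e+02] t 8.75 F [ 1.15 -2.48  1.73] M [-0.601 -0.19   0.003] q7 -0.06 op 0.1138180876877316
```

```bash
python3 -m pendant '[[[-0.08,0,0,0,0,0,-1],[-0.15,0,0,0,0,0,-1],[-0.15,0,0.08,0,0,0,-1],[-0.15,0,0.16,0,0,0,-1],[-0.15,0,0.2,0,0,0,-1]]]'
python3 go.py 0.6135 0.1215 0.112 100.5
```

```text
time_s: 9.25
eef_pos: [0.6136, 0.1215, 0.1122]
orientation: [3.141, -0.002, 1.757]
contact_force: [-0.8, 2.6, 5.9]
opening: 0.119
gripper_force: 50.0
t [ 0.001 -0.003  0.007] a [ 0.06 -0.1   0.15]
pos [0.6136 0.1215 0.1122] rpy [ 1.7994e+02 -1.0000e-01  1.0065e+02] t 9.25 F [-0.81  2.64  5.93] M [ 0.637  0.145 -0.034] q7 -0.06 op 0.11890742791812607
```

```bash
python3 -m pendant '[[[0.0,0,0,0,0,0,-1],[0.0,0,0.06,0,0,0,-1],[0.04,0,0.12,0,0,0,-1],[0.07,0,0.18,0,0,0,-1],[0.07,0,0.22,0,0,0,-1]]]'
python3 go.py 0.6135 0.1215 0.108 100.5
```

```text
time_s: 9.75
eef_pos: [0.6137, 0.1216, 0.1084]
orientation: [3.14, 0.0, 1.755]
contact_force: [-4.2, 1.0, 21.0]
opening: 0.12
gripper_force: 50.0
t [-0.003 -0.007  0.018] a [0.08 0.02 0.08]
pos [0.6137 0.1216 0.1084] rpy [1.7992e+02 2.0000e-02 1.0058e+02] t 9.75 F [-4.19  1.05 20.96] M [0.078 1.024 0.009] q7 -0.06 op 0.12016071791901667
```

```bash
python3 -m pendant '[[[0,0,0.02,0,0,0,-1],[0,0,0.04,0,0,0,-1],[0,0,0.04,0,0,0,-1]]]'
python3 - <<'E'
from h import *
p,d=read_camera("scene"); cv2.imwrite("pics/s4full.png",p)
a=cv2.resize(p[185:235,425:485],None,fx=12,fy=12,interpolation=cv2.INTER_CUBIC); 
cv2.imwrite("pics/near4.png",a)
E
python3 go.py 0.6135 0.1215 0.108 100.5
```

```text
time_s: 10.05
eef_pos: [0.6137, 0.1217, 0.1084]
orientation: [3.14, 0.0, 1.755]
contact_force: [-4.4, 0.3, 22.6]
opening: 0.115
gripper_force: 50.0
t [-0.005 -0.008  0.015] a [0.11 0.01 0.07]
pos [0.6137 0.1217 0.1084] rpy [1.7989e+02 1.0000e-02 1.0057e+02] t 10.1 F [-4.77  1.52 23.71] M [0.102 1.114 0.003] q7 -0.06 op 0.12208372212870708
```

View pics/near4.png

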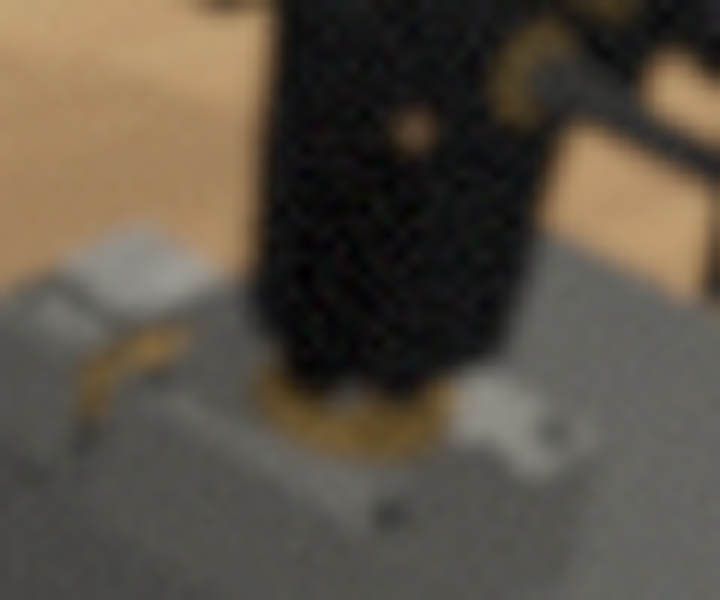

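The crop shows the shoulder resting on the brass face at crop (350,395), and the TCP sits firmly at z = 0.1084 against an expected 0.109, so the key is home. I'll relieve the side load and start turning clockwise, which is positive about tool z.

```bash
python3 -m pendant '[[[0,-0.02,-0.02,0,0,0,-1],[0,-0.02,-0.02,0,0,6,-1],[0,-0.02,-0.02,0,0,13,-1],[0,-0.02,-0.02,0,0,20,-1],[0,-0.02,-0.02,0,0,26,-1]]]' 60
python3 go.py 0.6137 0.1217 0.108 7.5
```

```text
time_s: 10.6
eef_pos: [0.6141, 0.1215, 0.1084]
orientation: [3.138, -0.001, 1.297]
contact_force: [-2.2, 1.2, 18.5]
opening: 0.116
gripper_force: 60.0
t [ 0.004 -0.017  0.017] a [ 0.13 -0.18 66.82]
pos [0.6141 0.1215 0.1084] rpy [ 1.7981e+02 -8.0000e-02  7.4320e+01] t 10.6 F [-2.21  1.17 18.46] M [0.062 0.613 0.055] q7 -0.37 op 0.11630000979157125
```

```bash
python3 -m pendant '[[[0,0,0,0,0,7,-1],[0,0,0,0,0,14,-1],[0,0,0,0,0,21,-1],[0,0,0,0,0,28,-1],[0,0,0,0,0,34,-1]]]'
python3 go.py 0.6137 0.1217 0.108 7.5
```

```text
time_s: 11.1
eef_pos: [0.6142, 0.1211, 0.1085]
orientation: [3.139, -0.003, 0.703]
contact_force: [-2.1, 0.8, 17.6]
opening: 0.119
gripper_force: 60.0
t [ 0.    -0.033  0.018] a [ 0.09 -0.21 32.81]
pos [0.6142 0.1211 0.1085] rpy [ 1.7986e+02 -1.7000e-01  4.0310e+01] t 11.1 F [-2.11  0.84 17.57] M [0.092 0.598 0.107] q7 -0.78 op 0.11926331302441585
```

```bash
python3 -m pendant '[[[0,0,0,0,0,8,-1],[0,0,0,0,0,16,-1],[0,0,0,0,0,24,-1],[0,0,0,0,0,32,-1],[0,0,0,0,0,33,-1]]]'
python3 go.py 0.6137 0.1217 0.108 7.5
python3 - <<'E'
from h import *
p,d=read_camera("scene"); cv2.imwrite("pics/s5full.png",p)
a=cv2.resize(p[185:235,425:485],None,fx=12,fy=12,interpolation=cv2.INTER_CUBIC); 
cv2.imwrite("pics/near5.png",a)
E
```

```text
time_s: 11.6
eef_pos: [0.6142, 0.121, 0.1085]
orientation: [3.141, -0.004, 0.129]
contact_force: [-1.7, 1.0, 18.2]
opening: 0.121
gripper_force: 60.0
t [-0.018 -0.03   0.019] a [ 0.05 -0.22 -0.12]
pos [0.6142 0.121  0.1085] rpy [179.95  -0.22   7.38] t 11.6 F [-1.7  1.  18.2] M [0.319 0.613 0.041] q7 -1.18 op 0.12064334184590066
```

View pics/near5.png

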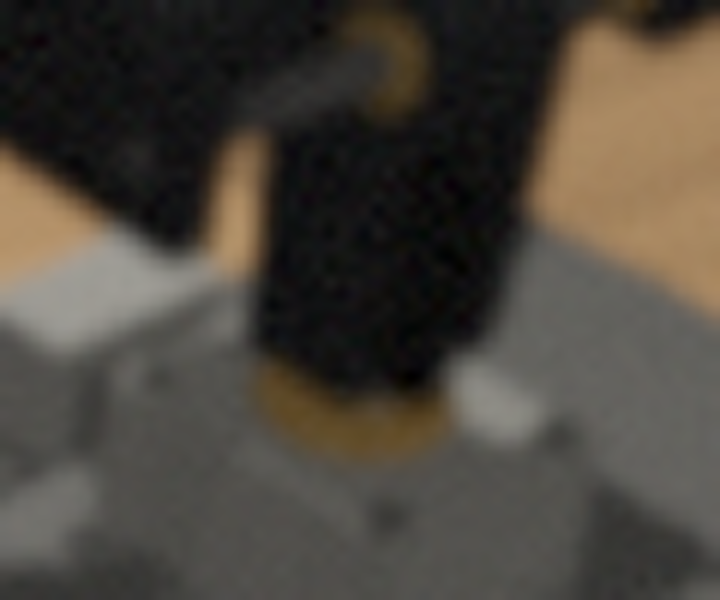

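The crop shows that the brass bolt, previously at (130,370), has left the gap, so it is drawn back. I'll add 1.5°, hold to satisfy the 0.3 s, check, and hand in.

```bash
python3 -m pendant '[[[0,0,0,0,0,1.5,-1],[0,0,0,0,0,1.5,-1],[0,0,0,0,0,1.5,-1],[0,0,0,0,0,1.5,-1],[0,0,0,0,0,1.5,-1]]]'
python3 go.py 0.6137 0.1217 0.108 7.5; python3 -c "
from station import *
print(hand_in())"
```

```text
time_s: 12.15
eef_pos: [0.6142, 0.121, 0.1085]
orientation: [3.141, -0.004, 0.106]
contact_force: [-0.7, 1.3, 16.8]
opening: 0.117
gripper_force: 60.0
t [-0.019 -0.03   0.019] a [ 0.01 -0.22 -1.44]
pos [0.6142 0.121  0.1085] rpy [179.99  -0.22   6.06] t 12.15 F [-0.67  1.27 16.83] M [0.324 0.443 0.1  ] q7 -1.2 op 0.11673774109983322
the job is handed in; nothing more can be done
None
```

I handed the job in at about 12 s with the rectangular-headed key home in the lock, turned about 94.5° clockwise and still gripped at 60 N. The last picture, taken just before the final 1.5° of turn, shows the bolt drawn back; no verdict came back at hand-in.

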